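# Fill the spice carousel and hold the red jar at the pointer

## Task

Move the two green-lidded spice tins, one at a time, from the steel plate into the two empty sockets of the spice carousel, one tin standing upright and fully down in each. Then take the red-lidded jar by its knob and gently turn the carousel until that jar stands squarely in line with the yellow pointer on the base, and finish still gripping that knob, holding the turntable still there. Leave the tumbler and pot where they are.

Things in the scene. Friction and masses are not known exactly. Their poses are not given: they have to be found in the camera images.
- carousel_base: fixed base of the spice carousel: dark steel disc 200 mm across. Origin on the turntable's vertical axis, at the bench surface. Its -x axis is the front: there a yellow pointer tongue (30 mm wide, 10 mm high) shows from under the turntable's edge, 130 to 170 mm from the axis. The front faces the robot roughly, turned up to 0.5 rad either way
- turntable: the turning part: wooden disc 260 mm across, top 34 mm above the bench, low steel hub (44 mm across, 12 mm high), stations 95 mm from the axis, 72 degrees apart, anticlockwise from above: red jar on its +x axis, white jar, socket a, socket b, black jar. Origin as the base's. Turns either way without limit here; friction keeps it where left (1.3 N sideways at a jar moves it)
- red_knob (a point): middle of the marked jar's upright round red knob: 22 mm across, from 106 to 138 mm above the bench, 95 mm from the axis. Jar, lid and knob are fixed to the turntable: gripped, the knob turns the gripper along with it (or let go and regrasp on the way). Below it: red lid 56 mm across, top 106 mm above the bench; amber body 54 mm across. White and black jars: same shape
- socket_a (a point): centre of the floor of an empty socket on the turntable, 34 mm above the bench: an upright steel collar, inside 42 mm across, outside 48 mm, 20 mm high, open at the top. It turns with the turntable
- socket_b (a point): the same for the other empty socket
- tin_a: small steel spice tin with a green lid, a loose upright cylinder 36 mm across and 60 mm high, about 90 g, standing on the steel plate. Origin at the centre of its underside. Either tin may go into either socket
- tin_b: the other such tin
- plate: fixed steel plate 220 mm across with a low rim, 10 mm high; its flat floor is 3 mm above the bench. Origin at the centre of its underside
- tumbler: loose copper tumbler, about 44 mm across at the rim, 65 mm high, standing on the plate among the tins; to be left alone. Origin at the centre of its underside
- pot: loose aluminium pot, 170 mm across, 100 mm high, to the robot's left; leave alone. Origin at the centre of its underside
Things that resemble listed ones, but are neither listed nor needed, are in the scene too. What is shaped like the tin_b but white is not meant. What is shaped like the tin_a but blue is not meant.

How it is judged:
By the outcome, as a careful person would: the job done as asked, in the order asked, and still so for the second after the job is handed in, while the arm keeps its last pose, push and grip.
It also fails if it takes over 72 s, if anything falls off the work surface, if the arm or the gripper's body presses on something with over 40 N, if the wrist force passes 120 N, or if a joint passes its speed limit or range.

## Robot

A 6-joint arm with a two-finger parallel gripper is mounted at the origin on the work surface. World frame = base frame: x ahead of the robot, y to its left, z up, the work surface at z = 0. Lengths are in m, angles in degrees, forces in N, time in s.
With the tool pointing down it reaches from about 0.3 to 0.75 m from the base axis. Payload 8.5 kg.
Tool frame: the origin (TCP) lies on the centre line of the jaws, within the pads' length; the fingertips stand 19 mm ahead of it and the grasp point (between the pads) is the TCP (env.tcp_to_tips is the z of the fingertips in the tool frame, in m); z points along the fingers, y is the line along which they close (so a half turn about z gives the same grasp; the last joint's range is limited). The gripper opens to 85 mm and grips with 20 to 120 N. Pads are 22 mm wide; open, the fingers measure 114 mm over their backs; the gripper's body (76 mm by 85 mm) begins 54 mm behind the grasp point. The pads swing forward as they close: fully open they stand 13 mm farther back than shut.
Start: joints at [-78.169, 21.807, 74.336, -0, 83.858, -12.336], TCP at [0.225, -0.502, 0.25] pointing down, gripper open.
Joint ranges: [-178.18, 178.18], [-50.72, 133.34], [12.68, 142.11], [-81.47, 261.47], [9.98, 163.14], [-165.26, 165.26]. Speed limits (degrees/s): [136.94, 136.94, 180, 180, 180, 180].

## Interface

Orientations are given as a 3x3 rotation matrix whose columns are the frame's x, y, z axes.
In Python, from rig import env gives the robot as it stands.
- The arm moves only by the tool servo_tool, never from a script. Its argument "steps" is a list of rows, each an object of numbers: "tx", "ty", "tz": the shift along the world's x, y, z in cm; "yaw": the turn about the world's z in degrees; "claw": the finger opening in cm, from 0 to 8.54. In form: [{"tx": .., "ty": .., "tz": .., "yaw": .., "claw": ..}, ...]. A call has 1 to 20 rows; each row shifts and turns the commanded pose from where the row before left it; what a row does not reach is not made up. A row lasts 1/10 s, in which the tool goes at most 50 mm and 8.59 degrees, less where a joint would pass 70% of its speed; a pose out of reach is approached as far as the arm can. A call with a gripper value outside its range is refused whole. The fingers move at their own pace and stop on an object; "newtons" is the grip in N (left out, the last holds). Time passes only in rows, so rows that do not move let the fingers close. It gives the time, the measured TCP pose, the force, the opening and the grip force at its end, in the units of the state.
- env.observe(): the state, without advancing time (a new reading comes with each control period).
- env.get_image(name): name is "side" or "top" or "wrist"; returns (picture, depth): 420x560x3 uint8, red, green, blue; 420x560 float32, m along the optical axis (not along the pixel's ray), 0 where there is no reading.
- env.camera_model(name): a dict with "fovy" (degrees; the focal length in pixels is half the picture's height over the tangent of half this angle, whatever the lens; pixels are square), "cx", "cy" (the principal point, pixels), "T" (4x4, takes a point from camera to world coordinates). Camera axes: x right, y down, z forward; pixel columns grow to the right and rows downward; lengths in m; the calibration is good to about 2 mm. A picture is of the moment at which its call begins: read the wrist's pose just before it. camera_model takes no time and is no camera call; for the wrist camera it gives the pose at the moment of the call.
- env.close_job(): hands the job in; it is judged then, once.
The state is a dict: "time_s": time; "q": joint angles; "qvel": joint speeds; "joint_efforts": joint torques, N m; "position": TCP position; "tool_rot": TCP orientation; "ft_force": force on the tool from outside, world axes, zero at the start; "wrist_torque": the same for the moment, N m; "grip_width": finger opening in m; "gripper_force": force on a finger pad.
Only numpy, scipy, OpenCV 4.12 (cv2) and the standard library are available. Lean on these libraries where they do the work, as an engineer would, in place of code of your own. Each camera call takes 0.05 s, during which the arm holds its last target. There are 200 camera calls.

## Working session

There is one attempt and no reset: what is moved stays moved. The work goes in short steps, Python scripts to look and compute and a tool call to move; the robot and the scene stay as the last step left them, time stands still between calls to the robot, and variables do not carry over. Pictures are saved under pics/ and viewed, at most 10 in all, crops included, and the job is handed in when it is done.

Besides the shell and the picture viewer there is one more tool, called as a command line: name --argument value ..., lists and objects as JSON in quotes. servo_tool: Moves the arm, as the interface text tells. Its arguments: {"type":"object","properties":{"steps":{"type":"array"},"newtons":{"type":"number"}},"required":["steps"]}

```bash
mkdir -p pics; cat > h.py <<'E'
import numpy as np, cv2
from rig import env
def shot(n):
    m=env.camera_model(n); im,d=env.get_image(n)
    f=210/np.tan(np.radians(m['fovy'])/2)
    v,u=np.mgrid[:420,:560]
    P=np.stack([(u-m['cx'])/f*d,(v-m['cy'])/f*d,d],-1)@m['T'][:3,:3].T+m['T'][:3,3]
    P[d==0]=np.nan
    return im,d,P,m
def save(n,im): cv2.imwrite('pics/'+n,im[...,::-1])
E
python3 - <<'E'
from h import *
A={}
for n in('top','side'):
    im,d,P,m=shot(n); save(n+'0.png',im); np.savez(n+'.npz',im=im,d=d,P=P)
    print(n,m['fovy'],m['cx'],m['cy'],np.round(m['T'],3).tolist())
E
```

```text
top 47.12783916398228 276.45259154837424 215.7313646445314 [[0.022, -0.996, 0.085, 0.417], [-1.0, -0.022, -0.004, 0.007], [0.006, -0.084, -0.996, 1.335], [0.0, 0.0, 0.0, 1.0]]
side 53.01522151412854 280.58443071135565 216.6951346040904 [[0.967, -0.16, 0.196, 0.247], [-0.253, -0.575, 0.778, -1.04], [-0.012, -0.802, -0.597, 0.899], [0.0, 0.0, 0.0, 1.0]]
```

View pics/top0.png

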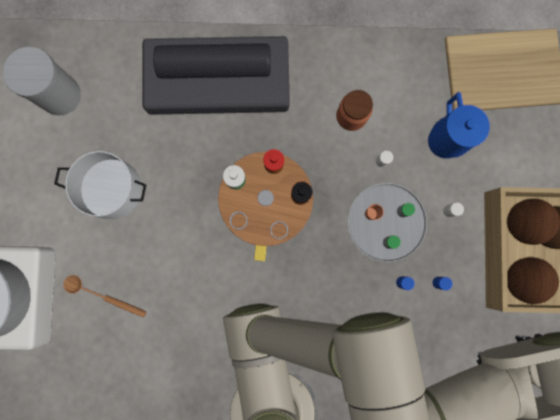

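View pics/side0.png

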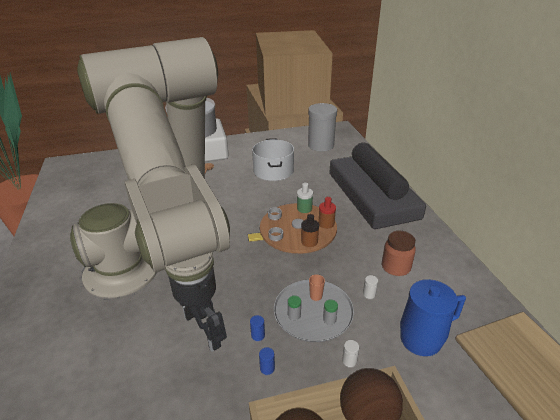

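The top view shows the carousel at about (265,198), the red knob at (273,160), the sockets at (238,220) and (279,229), and the pointer at (260,254). The green tins are at (407,210) and (393,242), and the tumbler is at (374,212).

```bash
cat > m.py <<'E'
from h import *
def seg(im,P,lo,hi,box=None,zr=None):
    hsv=cv2.cvtColor(im,cv2.COLOR_RGB2HSV); k=cv2.inRange(hsv,lo,hi)>0
    if zr: k&=(P[...,2]>zr[0])&(P[...,2]<zr[1])
    if box: b=np.zeros_like(k); b[box[1]:box[3],box[0]:box[2]]=1; k&=b
    n,l,s,c=cv2.connectedComponentsWithStats(k.astype(np.uint8))
    for i in range(1,n):
        if s[i,4]>12:
            Q=P[l==i]; yield s[i,4],c[i].round(0),np.nanmedian(Q,0).round(4),((np.nanmax(Q,0)+np.nanmin(Q,0))/2).round(4)
E
python3 - <<'E'
from m import *
D=np.load('top.npz');im,P=D['im'],D['P']
R=lambda t,*a:[print(t,*r) for r in seg(im,P,*a)]
R('green',(50,100,40),(75,255,255),(340,180,430,260),(.05,.075))
R('redknob',(0,150,60),(8,255,255),(255,140,295,180),(.12,.15))
R('redlid',(0,150,60),(8,255,255),(255,140,295,180),(.095,.115))
R('whiteknob',(0,0,150),(180,60,255),(220,160,250,195),(.12,.15))
R('blackknob',(0,0,0),(180,255,80),(285,175,320,205),(.12,.15))
R('yellow',(22,150,100),(35,255,255),(240,235,280,270))
R('disc',(0,50,0),(25,255,255),(210,140,320,250),(.028,.04))
R('hub',(0,0,0),(180,255,255),(250,185,280,212),(.042,.055))
R('collars',(0,0,0),(180,255,255),(220,205,300,250),(.046,.065))
R('tumbler',(0,80,0),(20,255,255),(355,200,385,225),(.055,.08))
R('plate',(0,0,0),(180,255,255),(340,175,435,265),(.001,.013))
print(P[198,265],P[222,390],P[300,200])
o=env.observe();print(o['position'],o['tool_rot'])
E
```

```text
green 118 [408. 209.] [ 0.5511 -0.3463  0.0632] [ 0.5501 -0.3471  0.0625]
green 126 [393. 242.] [ 0.463  -0.3078  0.0632] [ 0.4641 -0.308   0.0621]
redknob 63 [273. 157.] [0.6675 0.0137 0.1381] [0.6683 0.0126 0.1346]
redlid 274 [273. 160.] [0.6638 0.0136 0.1064] [0.6681 0.0127 0.106 ]
whiteknob 66 [233. 174.] [0.6232 0.114  0.138 ] [0.624  0.114  0.1334]
blackknob 66 [302. 190.] [ 0.5851 -0.0608  0.138 ] [ 0.5857 -0.0608  0.1328]
disc 5143 [265. 201.] [0.5598 0.0355 0.0346] [0.5771 0.0336 0.034 ]
disc 167 [238. 220.] [0.5138 0.1048 0.0348] [0.514  0.1052 0.0341]
hub 195 [265. 197.] [0.5766 0.0333 0.0466] [0.5754 0.0322 0.0473]
collars 69 [238. 220.] [0.513  0.1032 0.0546] [0.5138 0.1028 0.0525]
collars 63 [279. 229.] [ 0.4906 -0.0039  0.0544] [ 0.4895 -0.0047  0.0525]
tumbler 21 [380. 211.] [ 0.5445 -0.2756  0.0624] [ 0.5425 -0.2736  0.0643]
tumbler 19 [369. 215.] [ 0.5325 -0.2408  0.0661] [ 0.5367 -0.2474  0.064 ]
plate 104 [348. 182.] [ 0.6298 -0.1967  0.0031] [ 0.6297 -0.1968  0.0045]
plate 4025 [386. 221.] [ 0.518  -0.3004  0.0039] [ 0.5268 -0.3061  0.007 ]
plate 18 [417. 177.] [
[... 307 characters left out ...]
  0.0022] [ 0.5968 -0.4166  0.0031]
plate 16 [345. 203.] [ 0.5677 -0.189   0.0026] [ 0.5705 -0.1901  0.003 ]
plate 72 [372. 213.] [ 0.5462 -0.2637  0.0062] [ 0.544  -0.2637  0.0072]
plate 16 [341. 216.] [ 0.5339 -0.1781  0.003 ] [ 0.5353 -0.1806  0.0034]
plate 77 [428. 250.] [ 0.4445 -0.4219  0.0025] [ 0.441  -0.4181  0.0044]
plate 89 [348. 255.] [ 0.4261 -0.1959  0.0025] [ 0.4245 -0.2011  0.0037]
[0.57390407 0.03340694 0.0479798 ] [ 0.52005399 -0.31407602  0.00426636] [0.29451341 0.20549965 0.00131377]
[ 0.22511605 -0.50155783  0.2497718 ] [[ 9.12347584e-01  4.09416426e-01 -2.76530318e-04]
 [ 4.09416430e-01 -9.12346727e-01  1.27908576e-03]
 [ 2.71387192e-04 -1.28018686e-03 -9.99999144e-01]]
```

servo_tool --steps '[{"tx": 4,"ty": 2.6,"claw": 5.5},{"tx": 4,"ty": 2.6},{"tx": 4,"ty": 2.6},{"tx": 4,"ty": 2.6},{"tx": 4,"ty": 2.6},{"tx": 3.9,"ty": 2.6,"tz": -3},{"tz": -4},{}]'

```text
invalid input at $.steps[0]: expected keys tx, ty, tz, yaw, claw
```

```bash
python3 - <<'E'
from m import *
D=np.load('top.npz');im,P=D['im'],D['P']
hsv=cv2.cvtColor(im,cv2.COLOR_RGB2HSV);print(hsv[254,260],P[254,260])
for r in seg(im,P,(15,140,100),(35,255,255),(245,240,280,270)):print('yel',*r)
k=(hsv[...,0]>15)&(hsv[...,0]<36)&(hsv[...,1]>140);k[:244]=0;k[270:]=0;k[:,:245]=0;k[:,280:]=0
print(cv2.minAreaRect(P[k][:,:2].astype(np.float32)))
K=np.array([[.668,.0131],[.624,.114],[.514,.1035],[.4893,-.0045],[.5856,-.0608]])
z=(K[:,0]+1j*K[:,1]);w=np.exp(2j*np.pi*np.arange(5)/5)
c=z.mean();a=((z-c)*w.conj()).mean();print(c,abs(a),np.degrees(np.angle(a)),(z-c-a*w).round(4))
im,d,Q,m=shot('wrist');save('w1.png',im)
for r in seg(im,Q,(50,100,40),(75,255,255),None,(.04,.08)):print('wg',*r)
o=env.observe();print(o['position'],o['q'],m['T'].round(3).tolist())
E
```

```text
[ 25 148 195] [0.42358655 0.04422871 0.00884286]
yel 133 [260. 252.] [0.4291 0.0443 0.0106] [0.429  0.0443 0.0198]
((0.4288647472858429, 0.04417745769023895), (0.02507060579955578, 0.03822715952992439), 86.19441986083984)
(0.57618+0.03306j) 0.094182922033266 -12.458537175174095 [-0.0001+0.0004j  0.0001-0.0002j  0.0003-0.0001j -0.0005+0.0001j
  0.0003-0.0001j]
[ 0.22514933 -0.50159051  0.24986094] [-7.81663697e+01  2.18332655e+01  7.43717117e+01  6.80728015e-04
  8.38578191e+01 -1.23349825e+01] [[0.41, -0.877, -0.25, 0.287], [-0.912, -0.394, -0.111, -0.474], [-0.001, 0.273, -0.962, 0.372], [0.0, 0.0, 0.0, 1.0]]
```

View pics/w1.png

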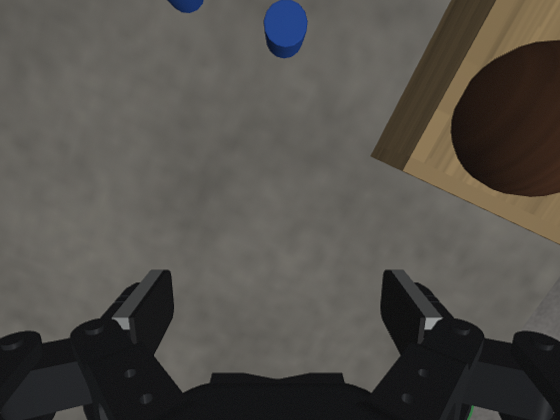

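The wrist view shows the blue decoys and the crate ahead of the fingers. The camera looks over the tool's +x side. I'll redo the move with all the keys.

servo_tool --steps '[{"tx": 4,"ty": 3,"tz": 0,"yaw": 0,"claw": 5.5},{"tx": 4,"ty": 3,"tz": 0,"yaw": 0,"claw": 5.5},{"tx": 4,"ty": 3,"tz": 0,"yaw": 0,"claw": 5.5},{"tx": 4,"ty": 3,"tz": 0,"yaw": 0,"claw": 5.5},{"tx": 3,"ty": 3,"tz": 0,"yaw": 0,"claw": 5.5},{"tx": 0,"ty": 1.5,"tz": -3,"yaw": 0,"claw": 5.5},{"tx": 0,"ty": 0,"tz": -2,"yaw": 0,"claw": 5.5},{"tx": 0,"ty": 0,"tz": 0,"yaw": 0,"claw": 5.5},{"tx": 0,"ty": 0,"tz": 0,"yaw": 0,"claw": 5.5}]'

```text
time_s: 1.05
position: [0.4152, -0.3372, 0.2008]
tool_rot: [[0.912, 0.409, 0.0], [0.409, -0.912, -0.0], [0.0, 0.0, -1.0]]
ft_force: [-0.6, -0.1, 0.5]
grip_width: 0.0547
gripper_force: 0.0
```

```bash
python3 - <<'E'
from m import *
im,d,Q,m=shot('wrist');save('w2.png',im)
for r in seg(im,Q,(50,100,40),(75,255,255),None,(.04,.08)):print('wg',*r)
o=env.observe();print(o['position'],o['q'],o['ft_force'],o['grip_width'])
E
```

```text
wg 2327 [376.  41.] [ 0.5486 -0.3514  0.0617] [ 0.5487 -0.3519  0.0579]
wg 1788 [273. 136.] [ 0.462  -0.313   0.0619] [ 0.4616 -0.3134  0.062 ]
[ 0.41533156 -0.33749822  0.20131266] [-5.17803899e+01  2.26614492e+01  8.15413669e+01  1.84301190e-04
  7.57088395e+01  1.40833106e+01] [ 0.85034323 -0.35115084  0.12805335] 0.05529737424665278
```

View pics/w2.png

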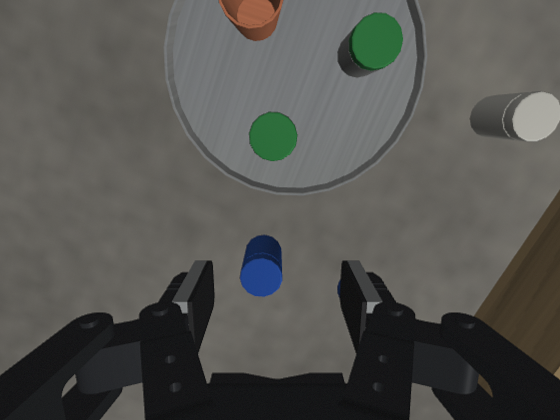

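The green tins are at (273,136) and (376,41), with the tumbler rim at (252,10). The wrist and top estimates differ by about 5 mm in y, so I'll go to the midpoint and use the grasp to calibrate.

servo_tool --newtons 30 --steps '[{"tx": 2.4,"ty": 1.3,"tz": 0,"yaw": 0,"claw": 5.5},{"tx": 2.4,"ty": 1.4,"tz": 0,"yaw": 0,"claw": 5.5},{"tx": 0,"ty": 0,"tz": -4,"yaw": 0,"claw": 5.5},{"tx": 0,"ty": 0,"tz": -4,"yaw": 0,"claw": 5.5},{"tx": 0,"ty": 0,"tz": -4,"yaw": 0,"claw": 5.5},{"tx": 0,"ty": 0,"tz": -2,"yaw": 0,"claw": 5.5},{"tx": 0,"ty": 0,"tz": -1.2,"yaw": 0,"claw": 5.5},{"tx": 0,"ty": 0,"tz": 0,"yaw": 0,"claw": 5.5},{"tx": 0,"ty": 0,"tz": 0,"yaw": 0,"claw": 3.2},{"tx": 0,"ty": 0,"tz": 0,"yaw": 0,"claw": 3.2},{"tx": 0,"ty": 0,"tz": 0,"yaw": 0,"claw": 3.2},{"tx": 0,"ty": 0,"tz": 0,"yaw": 0,"claw": 3.2},{"tx": 0,"ty": 0,"tz": 0,"yaw": 0,"claw": 3.2},{"tx": 0,"ty": 0,"tz": 0,"yaw": 0,"claw": 3.2}]'

```text
time_s: 2.5
position: [0.4638, -0.3106, 0.0499]
tool_rot: [[0.912, 0.409, 0.002], [0.409, -0.912, -0.003], [0.001, 0.003, -1.0]]
ft_force: [-0.6, -0.7, 7.9]
grip_width: 0.0353
gripper_force: 30.3
```

```bash
python3 - <<'E'
from m import *
o=env.observe();print(o['position'],o['ft_force'],o['grip_width'],o['gripper_force'])
im,d,Q,m=shot('top')
for r in seg(im,Q,(50,100,40),(75,255,255),(340,180,430,260),(.05,.075)):print('top',*r)
im,d,Q,m=shot('wrist');save('w3.png',im)
for r in seg(im,Q,(50,100,40),(75,255,255),None,(.04,.08)):print('wr',*r)
E
```

```text
[ 0.46379518 -0.3105559   0.04993992] [-0.55828373 -0.6553799   7.92549166] 0.035323175585066334 30.33277451992035
top 33 [406. 206.] [ 0.5595 -0.343   0.063 ] [ 0.5588 -0.344   0.0639]
wr 10833 [504. 133.] [ 0.5492 -0.3491  0.0618] [ 0.5492 -0.3514  0.0578]
wr 7395 [277. 311.] [ 0.4641 -0.3104  0.0619] [ 0.4615 -0.3124  0.0572]
```

servo_tool --steps '[{"tx": 0,"ty": 0,"tz": 2,"yaw": 0,"claw": 3.2},{"tx": 0,"ty": 0,"tz": 4,"yaw": 0,"claw": 3.2},{"tx": 0,"ty": 0,"tz": 5,"yaw": 0,"claw": 3.2},{"tx": -0.4,"ty": 4,"tz": 0,"yaw": 0,"claw": 3.2},{"tx": -0.5,"ty": 4,"tz": 0,"yaw": 0,"claw": 3.2},{"tx": -0.5,"ty": 4,"tz": 0,"yaw": 0,"claw": 3.2},{"tx": -0.5,"ty": 4,"tz": 0,"yaw": 0,"claw": 3.2},{"tx": -0.5,"ty": 4,"tz": 0,"yaw": 0,"claw": 3.2},{"tx": -0.5,"ty": 4,"tz": 0,"yaw": 0,"claw": 3.2},{"tx": -0.5,"ty": 4,"tz": -2,"yaw": 0,"claw": 3.2},{"tx": 0,"ty": 0,"tz": 0,"yaw": 0,"claw": 3.2},{"tx": 0,"ty": 0,"tz": 0,"yaw": 0,"claw": 3.2}]'

```text
time_s: 3.8
position: [0.4291, -0.0292, 0.1387]
tool_rot: [[0.912, 0.411, 0.0], [0.411, -0.912, -0.0], [0.0, 0.0, -1.0]]
ft_force: [0.2, -0.4, -0.4]
grip_width: 0.035
gripper_force: 30.5
```

```bash
python3 - <<'E'
from m import *
o=env.observe();print(o['position'],o['ft_force'],o['grip_width'],o['gripper_force'])
im,d,Q,m=shot('wrist');save('w4.png',im);np.savez('w4.npz',im=im,P=Q)
for r in seg(im,Q,(50,100,40),(75,255,255),None,(.1,.2)):print('wr',*r)
for r in seg(im,Q,(0,0,0),(180,255,255),None,(.0465,.062)):print('c',*r) if r[0]>150 else 0
for r in seg(im,Q,(0,0,0),(180,255,255),None,(.12,.15)):print('k',*r) if r[0]>150 else 0
E
```

```text
[ 0.42914769 -0.0292125   0.13865366] [ 0.19978357 -0.42716655 -0.372084  ] 0.035028290400749784 30.540228635072708
wr 7384 [277. 311.] [ 0.4294 -0.0291  0.1506] [ 0.4268 -0.031   0.1453]
c 1130 [122.  26.] [0.4961 0.0887 0.0522] [0.5033 0.0987 0.0506]
c 878 [422.  32.] [ 0.5598 -0.053   0.0544] [ 0.5651 -0.0615  0.0543]
c 1463 [285. 124.] [ 0.4882 -0.0084  0.0527] [ 0.4869 -0.0082  0.0508]
k 4799 [277. 272.] [ 0.4414 -0.0231  0.138 ] [ 0.4348 -0.0269  0.135 ]
```

View pics/w4.png

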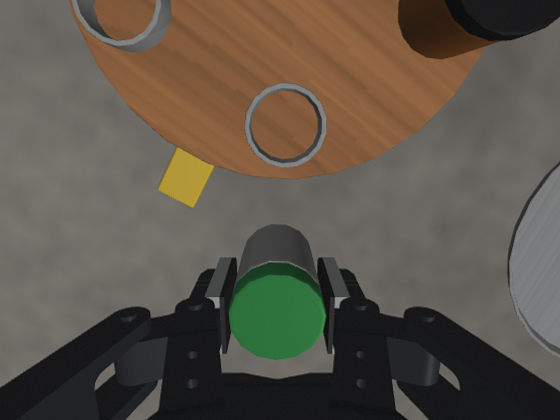

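The wrist view shows socket b's collar at (285,124), the pointer at (186,178) and the held lid at (277,311).

```bash
cat >> m.py <<'E'
from scipy.optimize import least_squares
def circ(X,r,c0):
    s=least_squares(lambda p:np.hypot(*(X-p[:2]).T)-p[2],[*c0,r],loss='soft_l1',f_scale=.0005); return s.x.round(4),len(X)
E
python3 - <<'E'
from m import *
D=np.load('w4.npz');P=D['P'].reshape(-1,3)
k=(P[:,2]>.0505)&(P[:,2]<.056)
for c in((.488,-.008),(.512,.10)):
    X=P[k&(np.hypot(*(P[:,:2]-c).T)<.032)][:,:2];print(circ(X,.0225,c))
k=D['P'];g=(k[...,2]>.143)&(k[...,2]<.16)
X=k[g];X=X[np.hypot(X[:,0]-.429,X[:,1]+.029)<.022];print('lid z',np.median(X[:,2]),circ(cv2.convexHull(X[:,:2].astype(np.float32))[:,0],.018,(.429,-.029)))
D=np.load('top.npz');P=D['P'].reshape(-1,3);k=(P[:,2]>.0505)&(P[:,2]<.056)
for c in((.488,-.008),(.514,.10)):
    X=P[k&(np.hypot(*(P[:,:2]-c).T)<.032)][:,:2];print(circ(X,.0225,c))
E
```

```text
(array([ 0.4871, -0.0083,  0.0221]), 1315)
(array([0.5105, 0.1002, 0.0222]), 849)
lid z 0.15068994197277996 (array([ 0.4289, -0.029 ,  0.0215]), 29)
(array([ 0.49  , -0.0054,  0.022 ]), 40)
(array([0.5128, 0.1036, 0.022 ]), 48)
```

servo_tool --steps '[{"tx": 2.9,"ty": 1.1,"tz": 0,"yaw": 0,"claw": 3.2},{"tx": 2.9,"ty": 1.0,"tz": 0,"yaw": 0,"claw": 3.2},{"tx": 0,"ty": 0,"tz": -2.4,"yaw": 0,"claw": 3.2},{"tx": 0,"ty": 0,"tz": 0,"yaw": 0,"claw": 3.2},{"tx": 0,"ty": 0,"tz": 0,"yaw": 0,"claw": 3.2}]'

```text
time_s: 4.35
position: [0.4871, -0.0096, 0.1147]
tool_rot: [[0.913, 0.408, -0.001], [0.408, -0.913, 0.0], [-0.0, -0.0, -1.0]]
ft_force: [-0.1, -0.1, -0.1]
grip_width: 0.0356
gripper_force: 30.5
```

```bash
python3 - <<'E'
from m import *
o=env.observe();print(o['position'],o['ft_force'],o['grip_width'])
im,d,Q,m=shot('side')
a=cv2.resize(im[190:270,230:330],None,fx=4,fy=4,interpolation=cv2.INTER_CUBIC)
im2,d,Q2,m=shot('wrist')
np.savez('w5.npz',im=im2,P=Q2,sim=im,sP=Q)
b=cv2.resize(im2[130:380,150:410],(400,320))
save('c5.png',np.hstack([a,b]))
P=Q.reshape(-1,3);k=(P[:,2]>.048)&(P[:,2]<.058)
for c in((.488,-.008),(.512,.10)):
    X=P[k&(np.hypot(*(P[:,:2]-c).T)<.03)][:,:2];print(circ(X,.0225,c))
for r in seg(im,Q,(50,100,40),(80,255,255),(230,190,300,260),(.1,.15)):print('side lid',*r)
P=Q2.reshape(-1,3);k=(P[:,2]>.050)&(P[:,2]<.056);X=P[k&(np.hypot(*(P[:,:2]-(.487,-.008)).T)<.03)][:,:2];print(circ(X,.0225,(.487,-.008)))
E
```

```text
[ 0.48710883 -0.00964066  0.11469313] [-0.06187842 -0.0508274  -0.06839367] 0.0355827282993793
(array([ 0.4874, -0.0109,  0.0221]), 45)
(array([0.5109, 0.0953, 0.0208]), 2)
side lid 45 [272. 215.] [ 0.4779 -0.0179  0.1279] [ 0.4783 -0.013   0.125 ]
(array([ 0.4876, -0.0081,  0.0222]), 903)
```

View pics/c5.png

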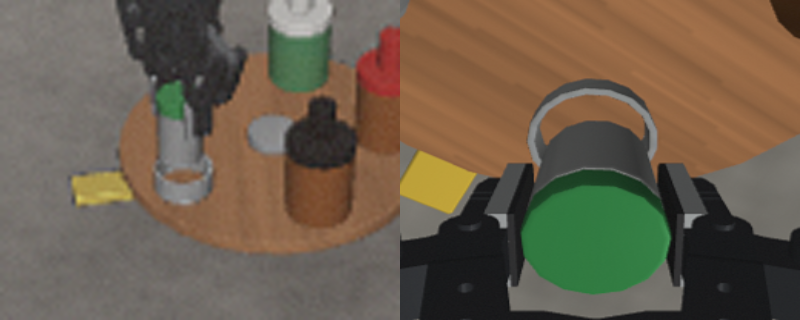

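In the side crop the tin stands over the collar. In the wrist crop the collar centre is at about x=592 and the tin at about 596, so I need roughly +1 mm in y.

servo_tool --steps '[{"tx": 0.05,"ty": 0.15,"tz": 0,"yaw": 0,"claw": 3.2},{"tx": 0,"ty": 0,"tz": -0.7,"yaw": 0,"claw": 3.2},{"tx": 0,"ty": 0,"tz": -0.7,"yaw": 0,"claw": 3.2},{"tx": 0,"ty": 0,"tz": -0.5,"yaw": 0,"claw": 3.2},{"tx": 0,"ty": 0,"tz": -0.3,"yaw": 0,"claw": 3.2},{"tx": 0,"ty": 0,"tz": 0,"yaw": 0,"claw": 3.2}]'

```text
time_s: 5.05
position: [0.4875, -0.0072, 0.0918]
tool_rot: [[0.912, 0.409, -0.001], [0.409, -0.912, 0.0], [-0.001, -0.001, -1.0]]
ft_force: [0.2, 0.4, -1.3]
grip_width: 0.0352
gripper_force: 30.5
```

servo_tool --steps '[{"tx": 0,"ty": 0,"tz": -0.5,"yaw": 0,"claw": 3.2},{"tx": 0,"ty": 0,"tz": -0.3,"yaw": 0,"claw": 3.2},{"tx": 0,"ty": 0,"tz": -0.2,"yaw": 0,"claw": 3.2},{"tx": 0,"ty": 0,"tz": 0,"yaw": 0,"claw": 3.2}]'

```text
time_s: 5.45
position: [0.4876, -0.0072, 0.082]
tool_rot: [[0.912, 0.409, -0.0], [0.409, -0.912, 0.0], [-0.0, -0.0, -1.0]]
ft_force: [0.2, 0.4, -1.2]
grip_width: 0.0353
gripper_force: 30.5
```

servo_tool --steps '[{"tx": 0,"ty": 0,"tz": -0.15,"yaw": 0,"claw": 3.2},{"tx": 0,"ty": 0,"tz": 0,"yaw": 0,"claw": 3.2},{"tx": 0,"ty": 0,"tz": 0,"yaw": 0,"claw": 4.5},{"tx": 0,"ty": 0,"tz": 0,"yaw": 0,"claw": 4.5},{"tx": 0,"ty": 0,"tz": 0,"yaw": 0,"claw": 4.5},{"tx": 0,"ty": 0,"tz": 1,"yaw": 0,"claw": 4.5},{"tx": 0,"ty": 0,"tz": 2.5,"yaw": 0,"claw": 4.5},{"tx": 0,"ty": 0,"tz": 4,"yaw": 0,"claw": 5.5},{"tx": 0,"ty": 0,"tz": 4,"yaw": 0,"claw": 5.5},{"tx": 0,"ty": -4,"tz": 0,"yaw": 6,"claw": 5.5},{"tx": 0,"ty": -4,"tz": 0,"yaw": 6,"claw": 5.5},{"tx": 0,"ty": -4,"tz": 0,"yaw": 6,"claw": 5.5},{"tx": 0,"ty": -4,"tz": 0,"yaw": 6,"claw": 5.5},{"tx": 0.2,"ty": -4,"tz": 0,"yaw": 0,"claw": 5.5},{"tx": 0.5,"ty": -4,"tz": 0,"yaw": 0,"claw": 5.5},{"tx": 0.5,"ty": -4,"tz": 0,"yaw": 0,"claw": 5.5},{"tx": 0.5,"ty": -4,"tz": 0,"yaw": 0,"claw": 5.5},{"tx": 0,"ty": -3,"tz": 0,"yaw": 0,"claw": 5.5},{"tx": 0,"ty": 0,"tz": 0,"yaw": 0,"claw": 5.5},{"tx": 0,"ty": 0,"tz": 0,"yaw": 0,"claw": 5.5}]'

```text
time_s: 7.45
position: [0.5044, -0.3572, 0.1961]
tool_rot: [[0.668, 0.745, -0.0], [0.745, -0.668, 0.0], [0.0, -0.0, -1.0]]
ft_force: [0.3, -0.3, 0.2]
grip_width: 0.0553
gripper_force: 0.0
```

```bash
python3 - <<'E'
from m import *
o=env.observe();print(o['position'],o['ft_force'],o['q'])
im,d,Q,m=shot('top')
for r in seg(im,Q,(45,80,30),(80,255,255),(210,140,430,260),(.05,.11)):print('top',*r)
P=Q.reshape(-1,3);k=(P[:,2]>.0505)&(P[:,2]<.056)
for c in((.490,-.005),(.514,.10)):
    X=P[k&(np.hypot(*(P[:,:2]-c).T)<.032)][:,:2];print(circ(X,.0225,c))
im,d,Q,m=shot('wrist');save('w6.png',im)
for r in seg(im,Q,(50,100,40),(75,255,255),None,(.04,.08)):print('wr',*r)
E
```

```text
[ 0.50442239 -0.35720042  0.19606071] [ 0.3270596  -0.255298    0.21119496] [-4.62680844e+01  3.09595742e+01  6.79554455e+01  1.44286109e-02
  8.11080401e+01 -4.38981833e+00]
top 135 [408. 209.] [ 0.5511 -0.3467  0.0635] [ 0.5512 -0.3473  0.0607]
top 139 [279. 230.] [ 0.4863 -0.0056  0.0947] [ 0.4873 -0.0057  0.0915]
(array([ 0.4894, -0.0056,  0.0221]), 41)
(array([0.5126, 0.1036, 0.022 ]), 38)
wr 1788 [318. 163.] [ 0.5495 -0.3511  0.0618] [ 0.5492 -0.3517  0.0612]
```

Tin 1 is fully seated: its lid top reads 0.0947 m against 0.094 expected. Next is the second tin.

servo_tool --steps '[{"tx": 2.5,"ty": 0.4,"tz": 0,"yaw": 0,"claw": 5.5},{"tx": 2.0,"ty": 0.3,"tz": 0,"yaw": 0,"claw": 5.5},{"tx": 0,"ty": 0,"tz": -4,"yaw": 0,"claw": 5.5},{"tx": 0,"ty": 0,"tz": -4,"yaw": 0,"claw": 5.5},{"tx": 0,"ty": 0,"tz": -3.5,"yaw": 0,"claw": 5.5},{"tx": 0,"ty": 0,"tz": -2,"yaw": 0,"claw": 5.5},{"tx": 0,"ty": 0,"tz": -1.1,"yaw": 0,"claw": 5.5},{"tx": 0,"ty": 0,"tz": 0,"yaw": 0,"claw": 5.5},{"tx": 0,"ty": 0,"tz": 0,"yaw": 0,"claw": 3.2},{"tx": 0,"ty": 0,"tz": 0,"yaw": 0,"claw": 3.2},{"tx": 0,"ty": 0,"tz": 0,"yaw": 0,"claw": 3.2},{"tx": 0,"ty": 0,"tz": 0,"yaw": 0,"claw": 3.2},{"tx": 0,"ty": 0,"tz": 0,"yaw": 0,"claw": 3.2},{"tx": 0,"ty": 0,"tz": 0,"yaw": 0,"claw": 3.2}]'

```text
time_s: 8.95
position: [0.5503, -0.3506, 0.0516]
tool_rot: [[0.667, 0.745, 0.002], [0.745, -0.667, -0.002], [0.0, 0.003, -1.0]]
ft_force: [0.3, 2.0, 6.9]
grip_width: 0.0352
gripper_force: 30.7
```

servo_tool --steps '[{"tx": 0,"ty": 0,"tz": 2,"yaw": 0,"claw": 3.2},{"tx": 0,"ty": 0,"tz": 4,"yaw": 0,"claw": 3.2},{"tx": 0,"ty": 0,"tz": 5,"yaw": 0,"claw": 3.2},{"tx": 0,"ty": 0,"tz": 3.5,"yaw": 0,"claw": 3.2},{"tx": -0.8,"ty": 4,"tz": 0,"yaw": 0,"claw": 3.2},{"tx": -0.8,"ty": 4,"tz": 0,"yaw": 0,"claw": 3.2},{"tx": -0.8,"ty": 4,"tz": 0,"yaw": 0,"claw": 3.2},{"tx": -0.8,"ty": 4,"tz": 0,"yaw": 0,"claw": 3.2},{"tx": -0.8,"ty": 4,"tz": 0,"yaw": 0,"claw": 3.2},{"tx": -0.8,"ty": 4,"tz": 0,"yaw": 0,"claw": 3.2},{"tx": -0.8,"ty": 4,"tz": 0,"yaw": 0,"claw": 3.2},{"tx": -0.8,"ty": 4,"tz": 0,"yaw": 0,"claw": 3.2},{"tx": -0.8,"ty": 4,"tz": 0,"yaw": 0,"claw": 3.2},{"tx": -1.0,"ty": 4.3,"tz": 0,"yaw": 0,"claw": 3.2},{"tx": 0,"ty": 0,"tz": -4,"yaw": 0,"claw": 3.2},{"tx": 0,"ty": 0,"tz": 0,"yaw": 0,"claw": 3.2},{"tx": 0,"ty": 0,"tz": 0,"yaw": 0,"claw": 3.2}]'

```text
time_s: 10.65
position: [0.4678, 0.0523, 0.1554]
tool_rot: [[0.667, 0.745, -0.001], [0.745, -0.667, -0.0], [-0.0, -0.0, -1.0]]
ft_force: [0.2, -0.1, -1.0]
grip_width: 0.0351
gripper_force: 30.6
```

```bash
python3 - <<'E'
from m import *
o=env.observe();print(o['position'],o['ft_force'],o['grip_width'])
im,d,Q,m=shot('wrist');save('w7.png',im)
P=Q.reshape(-1,3);k=(P[:,2]>.0505)&(P[:,2]<.056);c=(.511,.101)
print(circ(P[k&(np.hypot(*(P[:,:2]-c).T)<.032)][:,:2],.0225,c))
for r in seg(im,Q,(50,100,40),(75,255,255),None,(.08,.2)):print('wr',*r)
E
```

```text
[0.46783964 0.05233686 0.15542591] [ 0.18426975 -0.06773826 -1.02974604] 0.035122892499362644
(array([0.5105, 0.1009, 0.0221]), 1151)
wr 7232 [277. 307.] [0.4682 0.0537 0.1658] [0.4657 0.0512 0.1616]
wr 1609 [376. 284.] [ 0.4924 -0.0056  0.0928] [0.4926 0.0079 0.1326]
```

servo_tool --steps '[{"tx": 2.1,"ty": 2.4,"tz": 0,"yaw": 0,"claw": 3.2},{"tx": 2.1,"ty": 2.4,"tz": 0,"yaw": 0,"claw": 3.2},{"tx": 0,"ty": 0,"tz": -2.5,"yaw": 0,"claw": 3.2},{"tx": 0,"ty": 0,"tz": -1.4,"yaw": 0,"claw": 3.2},{"tx": 0,"ty": 0,"tz": 0,"yaw": 0,"claw": 3.2},{"tx": 0,"ty": 0,"tz": 0,"yaw": 0,"claw": 3.2}]'

```text
time_s: 11.3
position: [0.5105, 0.1, 0.1171]
tool_rot: [[0.668, 0.744, 0.002], [0.744, -0.668, -0.0], [0.001, 0.001, -1.0]]
ft_force: [0.3, -0.3, -0.6]
grip_width: 0.035
gripper_force: 30.7
```

```bash
python3 - <<'E'
from m import *
o=env.observe();print(o['position'],o['ft_force'],o['grip_width'])
im,d,Q,m=shot('wrist')
P=Q.reshape(-1,3);k=(P[:,2]>.0505)&(P[:,2]<.056);c=(.511,.101)
print(circ(P[k&(np.hypot(*(P[:,:2]-c).T)<.03)][:,:2],.0225,c))
save('w8.png',cv2.resize(im[130:380,150:410],None,fx=2,fy=2))
E
```

```text
[0.51052053 0.10002173 0.11713964] [ 0.27884844 -0.30987467 -0.57347009] 0.03500652449706463
(array([0.5108, 0.1012, 0.0222]), 863)
```

View pics/w8.png

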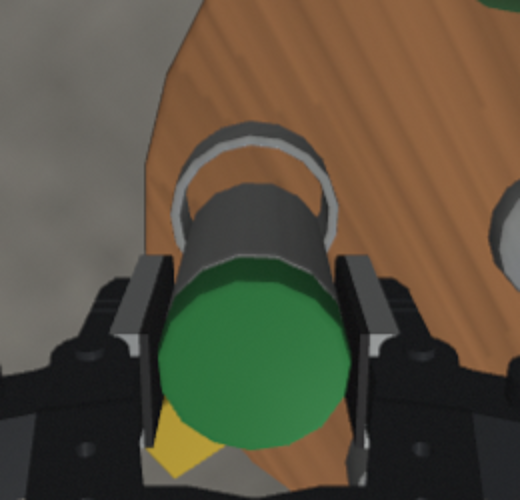

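The collar spans about x=173–338 and the tin is centred at about 257, so they are aligned. I'll lower it.

servo_tool --steps '[{"tx": 0,"ty": 0,"tz": -0.7,"yaw": 0,"claw": 3.2},{"tx": 0,"ty": 0,"tz": -0.7,"yaw": 0,"claw": 3.2},{"tx": 0,"ty": 0,"tz": -0.6,"yaw": 0,"claw": 3.2},{"tx": 0,"ty": 0,"tz": -0.4,"yaw": 0,"claw": 3.2},{"tx": 0,"ty": 0,"tz": 0,"yaw": 0,"claw": 3.2}]'

```text
time_s: 11.85
position: [0.5094, 0.1007, 0.0912]
tool_rot: [[0.667, 0.745, -0.001], [0.745, -0.667, 0.0], [-0.001, -0.001, -1.0]]
ft_force: [-1.2, -0.1, -1.5]
grip_width: 0.0347
gripper_force: 30.7
```

servo_tool --steps '[{"tx": 0.05,"ty": 0,"tz": -0.4,"yaw": 0,"claw": 3.2},{"tx": 0,"ty": 0,"tz": -0.3,"yaw": 0,"claw": 3.2},{"tx": 0,"ty": 0,"tz": -0.2,"yaw": 0,"claw": 3.2},{"tx": 0,"ty": 0,"tz": 0,"yaw": 0,"claw": 3.2},{"tx": 0,"ty": 0,"tz": 0,"yaw": 0,"claw": 4.5},{"tx": 0,"ty": 0,"tz": 0,"yaw": 0,"claw": 4.5},{"tx": 0,"ty": 0,"tz": 0,"yaw": 0,"claw": 4.5},{"tx": 0,"ty": 0,"tz": 1,"yaw": 0,"claw": 4.5},{"tx": 0,"ty": 0,"tz": 2.5,"yaw": 0,"claw": 4.5},{"tx": 0,"ty": 0,"tz": 4,"yaw": 0,"claw": 4.5},{"tx": 0,"ty": 0,"tz": 4,"yaw": 0,"claw": 4.5},{"tx": -4,"ty": 0,"tz": 0,"yaw": -6,"claw": 4.5},{"tx": -4,"ty": 0,"tz": 0,"yaw": -6,"claw": 4.5},{"tx": -4,"ty": 0,"tz": 0,"yaw": -6,"claw": 4.5},{"tx": -4,"ty": 0,"tz": 0,"yaw": -6,"claw": 4.5},{"tx": 0,"ty": 0,"tz": 0,"yaw": 0,"claw": 4.5},{"tx": 0,"ty": 0,"tz": 0,"yaw": 0,"claw": 4.5}]'

```text
time_s: 13.55
position: [0.3502, 0.1007, 0.1988]
tool_rot: [[0.912, 0.41, 0.002], [0.41, -0.912, -0.0], [0.002, 0.001, -1.0]]
ft_force: [1.1, 0.3, -0.5]
grip_width: 0.0449
gripper_force: 0.0
```

```bash
python3 - <<'E'
from m import *
o=env.observe();print(o['position'],o['ft_force'],o['q'])
im,d,Q,m=shot('top');save('t9.png',im)
for r in seg(im,Q,(45,80,30),(80,255,255),(210,140,430,260),(.085,.11)):print('green',*r)
for r in seg(im,Q,(0,150,60),(8,255,255),(240,140,300,190),(.12,.15)):print('redk',*r)
for r in seg(im,Q,(0,150,60),(8,255,255),(240,140,300,190),(.095,.112)):print('redl',*r)
for r in seg(im,Q,(0,0,150),(180,60,255),(215,155,250,195),(.12,.15)):print('wk',*r)
for r in seg(im,Q,(0,0,0),(180,255,80),(285,175,320,205),(.12,.15)):print('bk',*r)
hsv=cv2.cvtColor(im,cv2.COLOR_RGB2HSV)
k=(hsv[...,0]>15)&(hsv[...,0]<36)&(hsv[...,1]>140)&(Q[...,2]<.02);k[:244]=0;k[270:]=0;k[:,:245]=0;k[:,280:]=0
print(cv2.minAreaRect(Q[k][:,:2].astype(np.float32)))
E
```

```text
[0.3502075  0.10073946 0.1987954 ] [ 1.09044622  0.34013295 -0.50334268] [-2.76326279e+00  6.15897595e+00  1.05819685e+02  1.45248516e-03
  6.78859712e+01  6.30302617e+01]
green 139 [238. 220.] [0.5095 0.1011 0.0945] [0.5096 0.1022 0.0933]
green 138 [279. 230.] [ 0.4864 -0.0056  0.0947] [ 0.4872 -0.0056  0.094 ]
redk 64 [273. 157.] [0.6675 0.0137 0.1378] [0.6685 0.0127 0.1322]
redl 270 [273. 160.] [0.6637 0.0136 0.1065] [0.6676 0.0127 0.1045]
wk 67 [233. 174.] [0.6238 0.1136 0.1383] [0.6241 0.1139 0.1328]
bk 66 [302. 190.] [ 0.5853 -0.0608  0.1375] [ 0.5858 -0.061   0.1338]
((0.4289509057998657, 0.045387763530015945), (0.038306593894958496, 0.024569284170866013), 0.3662121295928955)
```

Both tins are seated. Next I'll look at the pointer and hub from the wrist and yaw for the knob grasp. I plan to turn the carousel anticlockwise by about 188°.

servo_tool --steps '[{"tx": 0.2,"ty": -1.2,"tz": 1,"yaw": -7.2,"claw": 4.5},{"tx": 0.2,"ty": -1.2,"tz": 1,"yaw": -7.2,"claw": 4.5},{"tx": 0.2,"ty": -1.2,"tz": 1,"yaw": -7.2,"claw": 4.5},{"tx": 0.2,"ty": -1.2,"tz": 1,"yaw": -7.2,"claw": 4.5},{"tx": 0.2,"ty": -1.2,"tz": 1,"yaw": -7.2,"claw": 4.5},{"tx": 0,"ty": 0,"tz": 0,"yaw": 0,"claw": 4.5},{"tx": 0,"ty": 0,"tz": 0,"yaw": 0,"claw": 4.5},{"tx": 0,"ty": 0,"tz": 0,"yaw": 0,"claw": 4.5}]'

```text
time_s: 14.4
position: [0.3602, 0.0411, 0.2473]
tool_rot: [[0.979, -0.202, -0.001], [-0.202, -0.979, 0.0], [-0.001, -0.0, -1.0]]
ft_force: [0.1, 0.2, -0.4]
grip_width: 0.045
gripper_force: 0.0
```

```bash
python3 - <<'E'
from m import *
o=env.observe();print(o['position'],o['ft_force'],o['q'])
im,d,Q,m=shot('wrist');save('w10.png',im);np.savez('w10.npz',im=im,P=Q)
hsv=cv2.cvtColor(im,cv2.COLOR_RGB2HSV)
k=(hsv[...,0]>15)&(hsv[...,0]<36)&(hsv[...,1]>140)&(Q[...,2]<.012)&(Q[...,2]>.006)
print(k.sum(),np.nanmedian(Q[k],0),cv2.minAreaRect(Q[k][:,:2].astype(np.float32)))
P=Q.reshape(-1,3);k=(P[:,2]>.041)&(P[:,2]<.05);X=P[k&(np.hypot(*(P[:,:2]-(.575,.031)).T)<.03)]
print('hub',len(X),X.mean(0) if len(X) else 0, circ(X[:,:2],.022,(.575,.031)) if len(X) else 0)
# turntable edge circle
k=(Q[...,2]>.029)&(Q[...,2]<.037)&(np.hypot(Q[...,0]-.575,Q[...,1]-.031)<.136)
e=k&~(cv2.erode(k.astype(np.uint8),np.ones((3,3)))>0);X=Q[e][:,:2];r=np.hypot(*(X-(.575,.031)).T);X=X[(r>.122)]
s=least_squares(lambda p:np.hypot(*(X-p).T)-.13,[.575,.031],loss='soft_l1',f_scale=.0005);print('edge',len(X),s.x)
E
```

```text
[0.36017335 0.04109031 0.24734778] [ 0.09629441  0.23524781 -0.41034798] [-1.24090085e+01  2.70644575e+00  1.00560081e+02  6.81717778e-03
  7.67895933e+01  8.92542856e+01]
1248 [0.42595459 0.04134845 0.00875986] ((0.4253403842449188, 0.04129071533679962), (0.02911466732621193, 0.041493531316518784), 85.06564331054688)
hub 0 0 0
edge 558 [0.57565514 0.0293793 ]
```

View pics/w10.png

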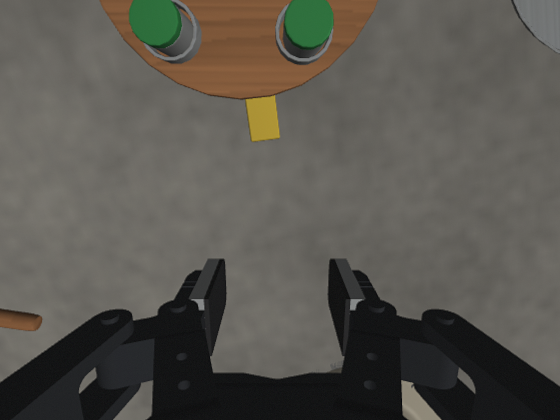

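The pointer is at (262,118), giving a direction of about 175.3°. Next I'll move toward the red jar.

servo_tool --steps '[{"tx": 4,"ty": -0.3,"tz": 0,"yaw": 0,"claw": 4.5},{"tx": 4,"ty": -0.3,"tz": 0,"yaw": 0,"claw": 4.5},{"tx": 4,"ty": -0.3,"tz": 0,"yaw": 0,"claw": 4.5},{"tx": 0,"ty": 0,"tz": 0,"yaw": 0,"claw": 4.5},{"tx": 0,"ty": 0,"tz": 0,"yaw": 0,"claw": 4.5}]'

```text
time_s: 14.95
position: [0.4802, 0.0322, 0.2469]
tool_rot: [[0.979, -0.203, -0.002], [-0.203, -0.979, 0.0], [-0.002, 0.0, -1.0]]
ft_force: [-0.2, 0.2, -0.4]
grip_width: 0.0451
gripper_force: 0.0
```

```bash
cat > w.py <<'E'
from m import *
o=env.observe();print(o['position'],o['ft_force'])
im,d,Q,m=shot('wrist')
P=Q.reshape(-1,3);k=(P[:,2]>.041)&(P[:,2]<.05);X=P[k&(np.hypot(*(P[:,:2]-(.576,.031)).T)<.03)]
if len(X):
    print('hub',len(X),X.mean(0), circ(cv2.convexHull(X[:,:2].astype(np.float32))[:,0],.022,(.575,.031)))
for r in seg(im,Q,(0,130,40),(8,255,255),None,(.128,.15)):print('redk',*r)
for r in seg(im,Q,(0,130,40),(8,255,255),None,(.095,.112)):print('redl',*r)
E
python3 w.py
```

```text
[0.48016087 0.0321679  0.2468891 ] [-0.1700832   0.1687513  -0.36570217]
hub 2021 [0.5741053  0.0298352  0.04465859] (array([0.574 , 0.03  , 0.0216]), 36)
```

servo_tool --steps '[{"tx": 4,"ty": -0.4,"tz": 0,"yaw": 0,"claw": 4.5},{"tx": 4,"ty": -0.4,"tz": 0,"yaw": 0,"claw": 4.5},{"tx": 2.5,"ty": 0,"tz": 0,"yaw": 0,"claw": 4.5},{"tx": 0,"ty": 0,"tz": 0,"yaw": 0,"claw": 4.5},{"tx": 0,"ty": 0,"tz": 0,"yaw": 0,"claw": 4.5}]'

```text
time_s: 15.5
position: [0.5842, 0.0241, 0.2477]
tool_rot: [[0.979, -0.204, -0.001], [-0.204, -0.979, 0.0], [-0.001, 0.0, -1.0]]
ft_force: [-0.1, 0.7, -0.6]
grip_width: 0.0451
gripper_force: 0.0
```

```bash
python3 w.py
```

```text
[0.58422851 0.02405217 0.24771538] [-0.08707131  0.73149098 -0.57251413]
hub 1559 [0.57506507 0.02972889 0.04474838] (array([0.5744, 0.0299, 0.0215]), 35)
redk 955 [271.  88.] [0.6668 0.0099 0.1368] [0.6669 0.01   0.1355]
redl 3894 [272.  91.] [0.6663 0.0096 0.1048] [0.6665 0.0099 0.1066]
```

servo_tool --newtons 30 --steps '[{"tx": 4.1,"ty": -0.7,"tz": 0,"yaw": 0,"claw": 4.5},{"tx": 4.15,"ty": -0.7,"tz": 0,"yaw": 0,"claw": 4.5},{"tx": 0,"ty": 0,"tz": -4,"yaw": 0,"claw": 4.5},{"tx": 0,"ty": 0,"tz": -4,"yaw": 0,"claw": 4.5},{"tx": 0,"ty": 0,"tz": -2.5,"yaw": 0,"claw": 4.5},{"tx": 0,"ty": 0,"tz": -1.1,"yaw": 0,"claw": 4.5},{"tx": 0,"ty": 0,"tz": 0,"yaw": 0,"claw": 4.5},{"tx": 0,"ty": 0,"tz": 0,"yaw": 0,"claw": 4.5},{"tx": 0,"ty": 0,"tz": 0,"yaw": 0,"claw": 2.8},{"tx": 0,"ty": 0,"tz": 0,"yaw": 0,"claw": 2.8},{"tx": 0,"ty": 0,"tz": 0,"yaw": 0,"claw": 2.8}]'

```text
time_s: 16.65
position: [0.6678, 0.0097, 0.1326]
tool_rot: [[0.979, -0.205, 0.001], [-0.205, -0.979, -0.0], [0.001, -0.0, -1.0]]
ft_force: [-0.5, -0.1, -0.4]
grip_width: 0.028
gripper_force: 0.0
```

servo_tool --steps '[{"tx": 0,"ty": 0,"tz": 0,"yaw": 0,"claw": 1.8},{"tx": 0,"ty": 0,"tz": 0,"yaw": 0,"claw": 1.8},{"tx": 0,"ty": 0,"tz": 0,"yaw": 0,"claw": 1.8},{"tx": 0,"ty": 0,"tz": 0,"yaw": 0,"claw": 1.8},{"tx": 0,"ty": 0,"tz": 0,"yaw": 0,"claw": 1.8}]'

```text
time_s: 17.15
position: [0.6678, 0.0098, 0.1325]
tool_rot: [[0.979, -0.205, 0.001], [-0.205, -0.979, -0.0], [0.001, -0.0, -1.0]]
ft_force: [-1.2, 1.2, 5.5]
grip_width: 0.0209
gripper_force: 29.5
```

```bash
cat > plan.py <<'E'
import numpy as np,json,sys
cx,cy,r,a0,a1,n=map(float,sys.argv[1:]);n=int(n)
a=np.radians(np.linspace(a0,a1,n+1));X=100*(np.c_[cx+r*np.cos(a),cy+r*np.sin(a)]);D=np.diff(np.round(X,2),axis=0).round(2)
for i in range(0,n,20):print(json.dumps([dict(tx=p[0],ty=p[1],tz=0,yaw=round((a1-a0)/n,2),claw=1.8) for p in D[i:i+20].tolist()]))
E
python3 -c "
from h import *
o=env.observe();p=o['position'];print(p,o['ft_force'],o['wrist_torque'],o['grip_width'],o['q'])
v=p[:2]-np.array([.5743,.0299]);print(np.hypot(*v),np.degrees(np.arctan2(v[1],v[0])))"
python3 plan.py .5743 .0299 .095 -12.2 175.8 47
```

```text
[0.66784729 0.00977987 0.13253378] [-1.21661879  1.17515938  5.4892317 ] [ 0.23154051  0.18334185 -0.02727538] 0.020862958354255424 [-9.29641682e+00  3.89092475e+01  6.36839862e+01  9.07835314e-03
  7.73477575e+01  9.25336499e+01]
0.09568654438976182 -12.138251385981384
[{"tx": 0.11, "ty": 0.66, "tz": 0, "yaw": 4.0, "claw": 1.8}, {"tx": 0.07, "ty": 0.65, "tz": 0, "yaw": 4.0, "claw": 1.8}, {"tx": 0.03, "ty": 0.67, "tz": 0, "yaw": 4.0, "claw": 1.8}, {"tx": -0.02, "ty": 0.66, "tz": 0, "yaw": 4.0, "claw": 1.8}, {"tx": -0.07, "ty": 0.66, "tz": 0, "yaw": 4.0, "claw": 1.8}, {"tx": -0.11, "ty": 0.65, "tz": 0, "yaw": 4.0, "claw": 1.8}, {"tx": -0.16, "ty": 0.65, "tz": 0, "yaw": 4.0, "claw": 1.8}, {"tx": -0.2, "ty": 0.63, "tz": 0, "yaw": 4.0, "claw": 1.8}, {"tx": -0.25, "ty": 0.61, "tz": 0, "yaw": 4.0, "claw": 1.8}, {"tx": -0.29, "ty": 0.6, "tz": 0, "yaw": 4.0, "claw": 1.8}, {"tx": -0.33, "ty": 0.58, "tz": 0, "yaw": 4.0, "claw": 1.8}, {"tx": -0.36, "ty": 0.55, "tz": 0, "yaw": 4.0, "claw": 1.8}, {"tx": -0.41, "ty": 0.52, "tz": 0, "yaw": 4.0, "claw": 1.8}, {"tx": -0.44, "ty": 0.5, "tz": 0, "yaw":
[... 1350 characters left out ...]
: 4.0, "claw": 1.8}, {"tx": -0.48, "ty": -0.46, "tz": 0, "yaw": 4.0, "claw": 1.8}, {"tx": -0.45, "ty": -0.49, "tz": 0, "yaw": 4.0, "claw": 1.8}, {"tx": -0.41, "ty": -0.52, "tz": 0, "yaw": 4.0, "claw": 1.8}, {"tx": -0.37, "ty": -0.55, "tz": 0, "yaw": 4.0, "claw": 1.8}]
[{"tx": -0.33, "ty": -0.57, "tz": 0, "yaw": 4.0, "claw": 1.8}, {"tx": -0.3, "ty": -0.6, "tz": 0, "yaw": 4.0, "claw": 1.8}, {"tx": -0.25, "ty": -0.61, "tz": 0, "yaw": 4.0, "claw": 1.8}, {"tx": -0.2, "ty": -0.63, "tz": 0, "yaw": 4.0, "claw": 1.8}, {"tx": -0.17, "ty": -0.64, "tz": 0, "yaw": 4.0, "claw": 1.8}, {"tx": -0.11, "ty": -0.66, "tz": 0, "yaw": 4.0, "claw": 1.8}, {"tx": -0.07, "ty": -0.65, "tz": 0, "yaw": 4.0, "claw": 1.8}]
```

servo_tool --steps '[{"tx": 0.11,"ty": 0.66,"tz": 0,"yaw": 4.0,"claw": 1.8},{"tx": 0.07,"ty": 0.65,"tz": 0,"yaw": 4.0,"claw": 1.8},{"tx": 0.03,"ty": 0.67,"tz": 0,"yaw": 4.0,"claw": 1.8},{"tx": -0.02,"ty": 0.66,"tz": 0,"yaw": 4.0,"claw": 1.8},{"tx": -0.07,"ty": 0.66,"tz": 0,"yaw": 4.0,"claw": 1.8},{"tx": -0.11,"ty": 0.65,"tz": 0,"yaw": 4.0,"claw": 1.8},{"tx": -0.16,"ty": 0.65,"tz": 0,"yaw": 4.0,"claw": 1.8},{"tx": -0.2,"ty": 0.63,"tz": 0,"yaw": 4.0,"claw": 1.8}]'

```text
time_s: 17.95
position: [0.6647, 0.0622, 0.1326]
tool_rot: [[0.938, 0.347, 0.002], [0.347, -0.938, -0.0], [0.002, 0.001, -1.0]]
ft_force: [0.4, -0.5, 4.0]
grip_width: 0.021
gripper_force: 29.6
```

Forces are small, so I'll continue.

servo_tool --steps '[{"tx": -0.25,"ty": 0.61,"tz": 0,"yaw": 4.0,"claw": 1.8},{"tx": -0.29,"ty": 0.6,"tz": 0,"yaw": 4.0,"claw": 1.8},{"tx": -0.33,"ty": 0.58,"tz": 0,"yaw": 4.0,"claw": 1.8},{"tx": -0.36,"ty": 0.55,"tz": 0,"yaw": 4.0,"claw": 1.8},{"tx": -0.41,"ty": 0.52,"tz": 0,"yaw": 4.0,"claw": 1.8},{"tx": -0.44,"ty": 0.5,"tz": 0,"yaw": 4.0,"claw": 1.8},{"tx": -0.48,"ty": 0.46,"tz": 0,"yaw": 4.0,"claw": 1.8},{"tx": -0.51,"ty": 0.43,"tz": 0,"yaw": 4.0,"claw": 1.8},{"tx": -0.53,"ty": 0.39,"tz": 0,"yaw": 4.0,"claw": 1.8},{"tx": -0.56,"ty": 0.35,"tz": 0,"yaw": 4.0,"claw": 1.8},{"tx": -0.59,"ty": 0.31,"tz": 0,"yaw": 4.0,"claw": 1.8},{"tx": -0.6,"ty": 0.28,"tz": 0,"yaw": 4.0,"claw": 1.8}]'

```text
time_s: 19.15
position: [0.6112, 0.1183, 0.1325]
tool_rot: [[0.369, 0.929, 0.003], [0.929, -0.369, 0.001], [0.002, 0.002, -1.0]]
ft_force: [1.7, 1.3, 5.1]
grip_width: 0.021
gripper_force: 29.6
```

servo_tool --steps '[{"tx": -0.62,"ty": 0.22,"tz": 0,"yaw": 4.0,"claw": 1.8},{"tx": -0.64,"ty": 0.19,"tz": 0,"yaw": 4.0,"claw": 1.8},{"tx": -0.65,"ty": 0.14,"tz": 0,"yaw": 4.0,"claw": 1.8},{"tx": -0.65,"ty": 0.09,"tz": 0,"yaw": 4.0,"claw": 1.8},{"tx": -0.67,"ty": 0.05,"tz": 0,"yaw": 4.0,"claw": 1.8},{"tx": -0.66,"ty": 0.01,"tz": 0,"yaw": 4.0,"claw": 1.8},{"tx": -0.66,"ty": -0.05,"tz": 0,"yaw": 4.0,"claw": 1.8},{"tx": -0.66,"ty": -0.09,"tz": 0,"yaw": 4.0,"claw": 1.8},{"tx": -0.65,"ty": -0.13,"tz": 0,"yaw": 4.0,"claw": 1.8},{"tx": -0.63,"ty": -0.18,"tz": 0,"yaw": 4.0,"claw": 1.8}]'

```text
time_s: 20.15
position: [0.5461, 0.1208, 0.1325]
tool_rot: [[-0.315, 0.949, 0.002], [0.949, 0.315, 0.001], [0.0, 0.002, -1.0]]
ft_force: [0.3, 2.6, 4.7]
grip_width: 0.0209
gripper_force: 29.7
```

servo_tool --steps '[{"tx": -0.63,"ty": -0.23,"tz": 0,"yaw": 4.0,"claw": 1.8},{"tx": -0.6,"ty": -0.27,"tz": 0,"yaw": 4.0,"claw": 1.8},{"tx": -0.59,"ty": -0.31,"tz": 0,"yaw": 4.0,"claw": 1.8},{"tx": -0.56,"ty": -0.35,"tz": 0,"yaw": 4.0,"claw": 1.8},{"tx": -0.54,"ty": -0.38,"tz": 0,"yaw": 4.0,"claw": 1.8},{"tx": -0.51,"ty": -0.43,"tz": 0,"yaw": 4.0,"claw": 1.8},{"tx": -0.48,"ty": -0.46,"tz": 0,"yaw": 4.0,"claw": 1.8},{"tx": -0.45,"ty": -0.49,"tz": 0,"yaw": 4.0,"claw": 1.8},{"tx": -0.41,"ty": -0.52,"tz": 0,"yaw": 4.0,"claw": 1.8},{"tx": -0.37,"ty": -0.55,"tz": 0,"yaw": 4.0,"claw": 1.8}]'

```text
time_s: 21.15
position: [0.4946, 0.0806, 0.1325]
tool_rot: [[-0.851, 0.525, 0.002], [0.525, 0.851, 0.001], [-0.001, 0.001, -1.0]]
ft_force: [-0.7, 3.1, 5.7]
grip_width: 0.0206
gripper_force: 29.8
```

servo_tool --steps '[{"tx": -0.33,"ty": -0.57,"tz": 0,"yaw": 4.0,"claw": 1.8},{"tx": -0.3,"ty": -0.6,"tz": 0,"yaw": 4.0,"claw": 1.8},{"tx": -0.25,"ty": -0.61,"tz": 0,"yaw": 4.0,"claw": 1.8},{"tx": -0.2,"ty": -0.63,"tz": 0,"yaw": 4.0,"claw": 1.8},{"tx": -0.17,"ty": -0.64,"tz": 0,"yaw": 4.0,"claw": 1.8},{"tx": -0.11,"ty": -0.66,"tz": 0,"yaw": 4.0,"claw": 1.8},{"tx": -0.07,"ty": -0.65,"tz": 0,"yaw": 4.0,"claw": 1.8},{"tx": 0,"ty": 0,"tz": 0,"yaw": 0,"claw": 1.8},{"tx": 0,"ty": 0,"tz": 0,"yaw": 0,"claw": 1.8},{"tx": 0,"ty": 0,"tz": 0,"yaw": 0,"claw": 1.8}]'

```text
time_s: 22.15
position: [0.4804, 0.0367, 0.1325]
tool_rot: [[-0.998, 0.066, 0.001], [0.066, 0.998, -0.0], [-0.001, -0.0, -1.0]]
ft_force: [-1.6, 0.5, 7.2]
grip_width: 0.0207
gripper_force: 29.9
```

```bash
python3 - <<'E'
from m import *
o=env.observe();p=o['position'];print(p,o['ft_force'],o['grip_width'],o['q'].round(1) if hasattr(o['q'],'round') else o['q'])
v=p[:2]-np.array([.5743,.0299]);print(np.hypot(*v),np.degrees(np.arctan2(v[1],v[0])))
im,d,Q,m=shot('wrist');save('w11.png',im)
hsv=cv2.cvtColor(im,cv2.COLOR_RGB2HSV)
k=(hsv[...,0]>15)&(hsv[...,0]<36)&(hsv[...,1]>140)&(Q[...,2]<.012)&(Q[...,2]>.005)
if k.sum()>50:print('ptr',k.sum(),np.nanmedian(Q[k],0),cv2.minAreaRect(Q[k][:,:2].astype(np.float32)))
im,d,Q,m=shot('top');save('t11.png',im);np.savez('t11.npz',im=im,P=Q)
for r in seg(im,Q,(45,80,30),(80,255,255),(210,140,330,260),(.085,.11)):print('green',*r)
for r in seg(im,Q,(0,0,150),(180,60,255),(210,140,330,260),(.12,.145)):print('wk',*r)
for r in seg(im,Q,(0,0,0),(180,255,80),(210,140,330,225),(.12,.145)):print('bk',*r)
E
```

```text
[0.48041277 0.03674185 0.13249622] [-1.61835609  0.50781344  7.2402157 ] 0.020691368136046447 [ -9.7  22.5  95.5  -0.   62.  -95.9]
0.09413619024597215 175.83204992075548
ptr 2695 [0.42504279 0.04146888 0.00878523] ((0.4261879622936249, 0.04144009202718735), (0.029649749398231506, 0.042998459190130234), 85.45287322998047)
green 136 [246. 164.] [0.6565 0.084  0.0945] [0.6568 0.0841 0.0936]
green 134 [288. 168.] [ 0.649  -0.0257  0.0943] [ 0.6492 -0.0256  0.0939]
wk 60 [299. 208.] [ 0.54   -0.0553  0.1374] [ 0.5402 -0.0544  0.1336]
bk 51 [227. 201.] [0.5533 0.1262 0.1383] [0.5535 0.1253 0.138 ]
```

View pics/w11.png

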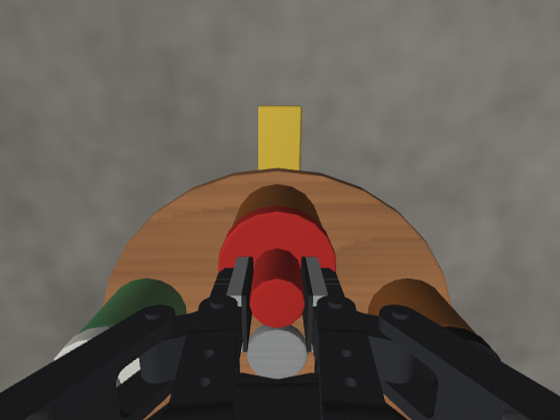

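The pointer is at columns 258–301 (centre 279.6), with the jar and hub at 277. The jar is about 0.3–0.5° past the pointer, so I'll nudge it back slightly.

servo_tool --steps '[{"tx": 0,"ty": 0.06,"tz": 0,"yaw": -0.4,"claw": 1.8},{"tx": 0,"ty": 0,"tz": 0,"yaw": 0,"claw": 1.8},{"tx": 0,"ty": 0,"tz": 0,"yaw": 0,"claw": 1.8},{"tx": 0,"ty": 0,"tz": 0,"yaw": 0,"claw": 1.8},{"tx": 0,"ty": 0,"tz": 0,"yaw": 0,"claw": 1.8}]'

```text
time_s: 22.75
position: [0.4804, 0.0374, 0.1325]
tool_rot: [[-0.997, 0.073, 0.001], [0.073, 0.997, -0.0], [-0.002, -0.0, -1.0]]
ft_force: [-0.4, 1.9, 6.7]
grip_width: 0.0212
gripper_force: 29.9
```

```bash
python3 - <<'E'
from m import *
o=env.observe();p=o['position'];print(p,o['ft_force'],o['grip_width'],max(abs(np.array(o['qvel']))))
v=p[:2]-np.array([.5743,.0299]);print(np.hypot(*v),np.degrees(np.arctan2(v[1],v[0])))
im,d,Q,m=shot('wrist')
hsv=cv2.cvtColor(im,cv2.COLOR_RGB2HSV)
k=(hsv[...,0]>15)&(hsv[...,0]<36)&(hsv[...,1]>140)&(Q[...,2]<.012)&(Q[...,2]>.005)
c,s,a=cv2.minAreaRect(Q[k][:,:2].astype(np.float32));print('ptr',c,s,a)
R=(hsv[...,1]>130)&((hsv[...,0]<8)|(hsv[...,0]>172))
X=Q[R&(Q[...,2]>.1)&(Q[...,2]<.108)];X=X[np.hypot(X[:,0]-.48,X[:,1]-.037)<.035]
L=circ(cv2.convexHull(X[:,:2].astype(np.float32))[:,0],.028,(.48,.037))[0];print('lid',L)
w=L[:2]-np.array(c);print('lid->ptr dir',np.degrees(np.arctan2(-w[1],-w[0])))
im,d,Q,m=shot('top')
C=.5762+.0331j
for r in [*seg(im,Q,(0,0,150),(180,60,255),(210,140,330,260),(.12,.145))]:print('w',*r,(np.degrees(np.angle(complex(*r[3][:2])-C))-72)%360)
for r in [*seg(im,Q,(0,0,0),(180,255,80),(210,140,330,225),(.12,.145))]:print('b',*r,(np.degrees(np.angle(complex(*r[3][:2])-C))+72)%360)
E
```

```text
[0.48043649 0.0374303  0.13248977] [-0.36113012  1.94884289  6.71981208] 0.02120588998389592 0.09813883397520459
0.09416508741888825 175.4132080590868
ptr (0.4261627197265625, 0.04147692769765854) (0.029597299173474312, 0.04258076846599579) 85.78108215332031
lid [0.4786 0.0369 0.0276]
lid->ptr dir 175.01164602624908
w 63 [299. 208.] [ 0.5397 -0.0543  0.1381] [ 0.5399 -0.0543  0.1315] 175.44533383005876
b 52 [227. 201.] [0.5545 0.1261 0.1386] [0.5535 0.1251 0.1358] 175.86026517456685
```

```bash
python3 -c "
from rig import env
print(env.close_job())"
```

```text
the job is handed in; nothing more can be done
None
```

Both green-lidded tins are seated upright in the two sockets, and the red jar is lined up with the yellow pointer to within about 0.3° by my measurements. The gripper is still holding its knob, and the job was handed in at about 23 s; the hand-in returned no verdict.

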